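# Pack the turned feet head to tail

## Task

Finish packing the small white board tray with turned wooden feet, alternately up and down so that three fit in its length. One foot already sits at one end with its disc down; stand the loose full-size foot that has its disc down at the tray's empty end, then lower the matching foot that has its disc on top between the two, so that its spigot stands on the tray floor in the gap between their discs. All three must stand flat on the tray floor; the smaller foot and the flat disc with a hole are not part of this job.

Things in the scene. Friction and masses are not known exactly. Their poses are not given: they have to be found in the camera images.
- tray: open packing tray of white-faced board fixed to the bench; origin at the centre of its underside, z up, its own y axis runs along its length. Floor 6 mm thick (floor surface at z = +6 mm). Inside it is 194 mm long (y) and 84 mm wide (x). End walls (at y = +-97 mm and beyond, 8 mm thick) rise to 32 mm above the bench, the side strips (at x = +-42 mm and beyond, 8 mm thick) only to 14 mm. The packed foot stands near the -y end, the +y end is empty
- packed_foot: the foot already in the tray, loose, standing disc down: a plain brown turned-wood furniture foot shaped like a hat: a disc 66 mm in diameter and 14 mm thick with a coaxial round spigot 30 mm in diameter and 34 mm long on one face, 48 mm tall in all, about 55 g, the same from all sides. Origin at the centre of the disc's flat underside, z up along the spigot
- disc_down_foot: the loose foot on the bench that stands disc down, spigot pointing up: a plain brown turned-wood furniture foot shaped like a hat: a disc 66 mm in diameter and 14 mm thick with a coaxial round spigot 30 mm in diameter and 34 mm long on one face, 48 mm tall in all, about 55 g, the same from all sides. Origin at the centre of the disc's flat underside, on the bench; z up: disc from 0 to 14 mm, spigot from 14 to 48 mm
- disc_up_foot: the loose foot on the bench that stands upside down on its spigot, disc on top: a plain brown turned-wood furniture foot shaped like a hat: a disc 66 mm in diameter and 14 mm thick with a coaxial round spigot 30 mm in diameter and 34 mm long on one face, 48 mm tall in all, about 55 g, the same from all sides. Origin at the centre of the spigot's lower end, on the bench; z up: spigot from 0 to 34 mm, disc from 34 to 48 mm

How it is judged:
By the outcome, as a careful person would: the job done as asked, in the order asked, and still so for the second after the job is handed in, with the robot touching nothing.
It also fails if it takes over 58 s, if anything falls off the work surface, if the arm or the gripper's body presses on something with over 40 N, if the wrist force passes 120 N, or if a joint passes its speed limit or range.

## Robot

A 7-joint arm with a two-finger parallel gripper is mounted at the origin on the work surface. World frame = base frame: x ahead of the robot, y to its left, z up, the work surface at z = 0. Lengths are in mm, angles in rad, forces in N, time in s.
With the tool pointing down it reaches from about 425 to 825 mm from the base axis. Payload 3.6 kg.
Tool frame: the origin (TCP) lies at the centre of the arm's flange, where the gripper is bolted on; the fingertips stand 186 mm ahead of it and the grasp point (between the pads) lies 167 mm ahead of it; z points along the fingers, y is the direction in which the jaws open and shut (so a half turn about z gives the same grasp; the last joint's range is limited). The gripper opens to 93 mm and grips with 3 to 60 N. Pads are 15 mm wide; open, the fingers measure 128 mm over their backs; the gripper's body (75 mm by 188 mm) begins 65 mm behind the grasp point.
Start: joints at [-1.175, 0.615, -0.013, 1.423, 0.008, 1.103, -0.04], TCP at [266.679, 592.755, 404.74] pointing down, gripper open.
Joint ranges: [-3.12, 3.12], [-0.3, 2.06], [-1.34, 1.32], [0.26, 2.42], [-1.36, 4.5], [0.01, 1.98], [-2.84, 2.84]. Speed limits (rad/s): [2.79, 2.79, 3.14, 3.14, 3.14, 3.14, 3.14].

## Interface

Orientations are given as a unit quaternion [x, y, z, w].
In Python, from bench import env gives the robot as it stands. Calls block until the motion is done:
- env.reach(position, orientation): joint-space move of the TCP to a pose.
- env.move_linear(position, rotation=None, max_speed=150, until_force=None): straight line of the TCP; rotation=None keeps the orientation; max_speed is the mean speed in mm/s. With until_force (N) it stops when the force on the tool has changed by that much, and returns True; else False.
- env.move_j(angles): joint-space move.
- env.grip(opening, effort=None): finger opening in mm; effort is the grip in N (None keeps the last); returns when the fingers have stopped.
- env.pause(seconds).
- env.inverse_kinematics(position, orientation): joint angles nearest the present ones, or None.
- env.read_state(): the state.
- env.get_image(name): name is "side" or "top"; returns a dict with "color" (480x640x3 uint8, red, green, blue), "z_map" (480x640 float32, mm along the optical axis (not along the pixel's ray), 0 where there is no reading), "fx", "fy", "cx", "cy" (pixels), "camera_from_world" (4x4, takes a point from world to camera coordinates). Camera axes: x right, y down, z forward; pixel columns grow to the right and rows downward; lengths in mm; the calibration is good to about 2 mm. A picture is of the moment at which its call begins.
A pose or a line that the arm cannot do raises env.MotionError and nothing moves.
- env.close_job(): hands the job in, once; it reports no verdict.
The state is a dict: "clock": time; "q": joint angles; "joint_vel": joint speeds; "joint_torque": joint torques, N m; "tcp_pos": TCP position; "ee_rot": TCP orientation; "wrist_force": force on the tool from outside, world axes, zero at the start; "moment": the same for the moment, N m; "width": finger opening in mm.
Only numpy, scipy, OpenCV 4.12 (cv2) and the standard library are available. Lean on these libraries where they do the work, as an engineer would, in place of code of your own. Each camera call takes 0.05 s, during which the arm holds its last target.

## Working session

There is one attempt and no reset: what is moved stays moved. The work goes in short steps, each a Python script; the robot and the scene stay as the last script left them, time stands still between calls to the robot, and variables do not carry over. Pictures are saved under pics/ and viewed, and the job is handed in when it is done.

```bash
ls; mkdir -p pics
python3 - <<'E'
from bench import env
import cv2,pickle
s=env.read_state();print(s['clock'],s['tcp_pos'],s['ee_rot'],s['width'])
for n in("top","side"):
    d=env.get_image(n);pickle.dump(d,open(n+'0.pkl','wb'));cv2.imwrite(f'pics/{n}0.png',d['color'][:,:,::-1])
    print(n,d['fx'],d['fy'],d['cx'],d['cy'],d['camera_from_world'].round(3))
E
```

```text
pics
0.0 [266.54479171 592.48704791 403.60353657] [ 2.09760512e-01  9.77751984e-01 -1.23794051e-03 -2.30197245e-04] 92.52696917140914
top 495.36528083945905 495.36528083945905 319.7677220218507 233.54039341858814 [[-1.60000e-02 -9.99000e-01 -4.20000e-02 -1.68120e+01]
 [-9.93000e-01  2.10000e-02 -1.13000e-01  5.25906e+02]
 [ 1.14000e-01  4.00000e-02 -9.93000e-01  7.90917e+02]
 [ 0.00000e+00  0.00000e+00  0.00000e+00  1.00000e+00]]
side 472.7158836373153 472.7158836373153 323.78188916891656 240.11768327781255 [[-8.84000e-01 -4.67000e-01  8.00000e-03  4.30140e+02]
 [-3.43000e-01  6.40000e-01 -6.88000e-01  2.46645e+02]
 [ 3.16000e-01 -6.11000e-01 -7.26000e-01  6.39085e+02]
 [ 0.00000e+00  0.00000e+00  0.00000e+00  1.00000e+00]]
```

View pics/top0.png

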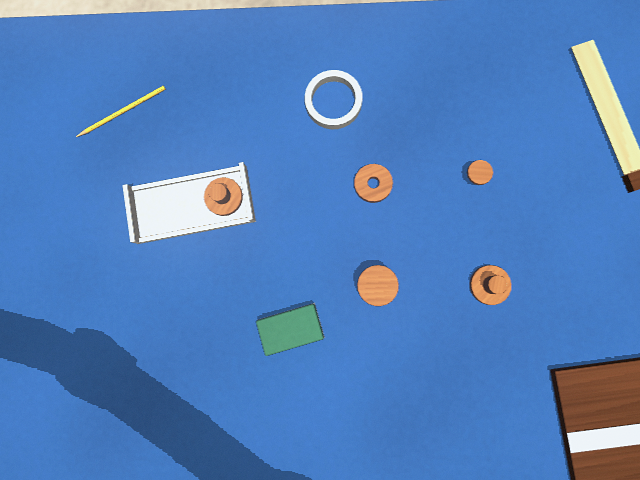

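View pics/side0.png

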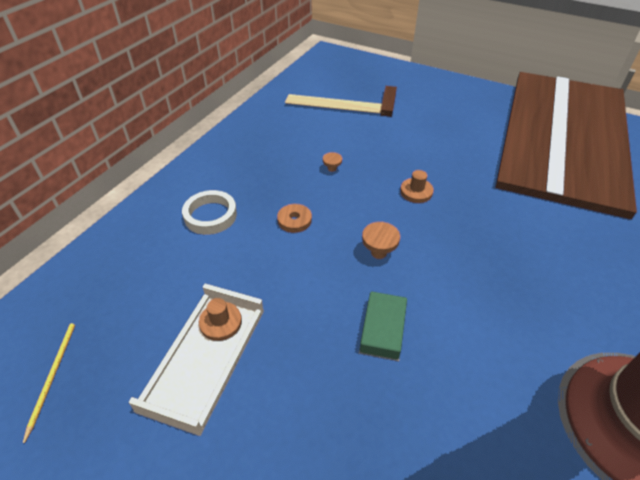

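Top view: the tray is at about (190,203) with its packed foot at (222,195). The disc-down foot is at (491,285) and the disc-up foot at (378,285). The distractors are the small foot (480,172) and the ring (373,183). The side view agrees.

```bash
cat > h.py <<'E'
import numpy as np,cv2
def world(d):
    T=np.linalg.inv(d['camera_from_world']);z=d['z_map'].astype(float)
    v,u=np.mgrid[:480,:640]
    P=np.stack([(u-d['cx'])/d['fx']*z,(v-d['cy'])/d['fy']*z,z],-1)
    return P@T[:3,:3].T+T[:3,3]
def cast(d,uv,z):
    T=np.linalg.inv(d['camera_from_world']);uv=np.asarray(uv,float).reshape(-1,2)
    r=np.c_[(uv[:,0]-d['cx'])/d['fx'],(uv[:,1]-d['cy'])/d['fy'],np.ones(len(uv))]@T[:3,:3].T
    return T[:3,3]+r*((z-T[2,3])/r[:,2])[:,None]
def proj(d,p):
    c=d['camera_from_world'][:3,:3]@np.asarray(p,float)+d['camera_from_world'][:3,3]
    return c[0]/c[2]*d['fx']+d['cx'],c[1]/c[2]*d['fy']+d['cy']
def wood(d):
    h=cv2.cvtColor(d['color'],cv2.COLOR_RGB2HSV)
    return cv2.morphologyEx(cv2.inRange(h,(3,110,70),(17,255,255)),cv2.MORPH_OPEN,np.ones((3,3)))
def white(d):
    h=cv2.cvtColor(d['color'],cv2.COLOR_RGB2HSV)
    return cv2.inRange(h,(0,0,130),(179,60,255))
def comps(m,amin=250,amax=6000):
    cs=cv2.findContours(m,cv2.RETR_EXTERNAL,cv2.CHAIN_APPROX_NONE)[0]
    return [c for c in cs if amin<cv2.contourArea(c)<amax]
def hc(c):
    m=cv2.moments(cv2.convexHull(c));return m['m10']/m['m00'],m['m01']/m['m00']
E
python3 - <<'E'
import pickle;from h import *
for n in('top','side'):
    d=pickle.load(open(n+'0.pkl','rb'));W=world(d)
    print(n,'cam',np.linalg.inv(d['camera_from_world'])[:3,3].round())
    for c in comps(wood(d)):
        m=np.zeros((480,640),np.uint8);cv2.drawContours(m,[c],-1,1,-1);P=W[(m>0)&(d['z_map']>0)]
        u=hc(c);zt=np.percentile(P[:,2],98);tp=P[P[:,2]>zt-5][:,:2].astype(np.float32)
        print(np.round(u),'area',cv2.contourArea(c),'zpct',np.percentile(P[:,2],[2,25,50,75,98]).round(),'top layer c,r',[np.round(x,1) for x in cv2.minEnclosingCircle(tp)],'cast7/13/41',[cast(d,u,z)[0,:2].round(1).tolist() for z in (7,13,41)])
    w=white(d)
    for c in comps(w,2000,20000):
        r=cv2.minAreaRect(c);print('white',r);
        m=np.zeros((480,640),np.uint8);cv2.drawContours(m,[c],-1,1,-1);P=W[(m>0)&(d['z_map']>0)]
        for lo,hi in((3,9),(11,17),(27,36)):
            q=P[(P[:,2]>lo)&(P[:,2]<hi)][:,:2].astype(np.float32)
            if len(q)>10: print(lo,hi,len(q),cv2.minAreaRect(q))
E
```

```text
top cam [432. -59. 844.]
[607. 464.] area 1984.0 zpct [18. 20. 21. 22. 24.] top layer c,r [array([ 159.9, -466.8]), np.float64(56.1)] cast7/13/41 [[152.9, -474.2], [154.9, -471.2], [164.2, -457.4]]
[600. 396.] area 4842.5 zpct [18. 20. 21. 22. 24.] top layer c,r [array([ 260.1, -469.1]), np.float64(81.3)] cast7/13/41 [[257.1, -470.6], [258.3, -467.6], [264.2, -453.9]]
[490. 285.] area 1186.0 zpct [10. 12. 14. 35. 49.] top layer c,r [array([ 437.4, -306. ]), np.float64(15.0)] cast7/13/41 [[436.9, -307.7], [436.9, -305.9], [436.7, -297.6]]
[377. 285.] area 1232.5 zpct [44. 46. 47. 48. 49.] top layer c,r [array([ 438.8, -118.2]), np.float64(32.2)] cast7/13/41 [[439.1, -120.9], [439.0, -120.5], [438.8, -118.4]]
[223. 196.] area 1022.0 zpct [16. 18. 19. 44. 54.] top layer c,r [array([595.5, 139.7]), np.float64(15.2)] cast7/13/41 [[597.4, 141.3], [596.2, 139.8], [590.7, 133.1]]
[373. 182.] area 1061.0 zpct [-2. 13. 14. 15. 18.] top layer c,r [array([ 613.2, -118.1]), np.float64(32.6)] cast7/13/41 [[614.6, -118.6], [613.3, -118.2], [607.1, -116.2]]
[480. 172.] area 439.5 zpct [25. 28. 29. 3
[... 7875 characters left out ...]
zpct [-43. -27. -10.   7.  27.] top layer c,r [array([1859.3, -548.5]), np.float64(80.2)] cast7/13/41 [[1819.4, -550.5], [1804.4, -541.1], [1734.5, -496.9]]
white ((197.2084503173828, 353.2759704589844), (79.16801452636719, 153.72952270507812), 26.995838165283203)
3 9 3951 ((582.423583984375, 201.7861328125), (101.28341674804688, 204.12745666503906), 9.637873649597168)
11 17 1419 ((582.19677734375, 201.25738525390625), (100.75251770019531, 205.45492553710938), 9.533724784851074)
27 36 864 ((582.9775390625, 198.71173095703125), (100.50259399414062, 211.4443817138672), 9.671884536743164)
white ((188.33651733398438, 147.30792236328125), (73.42094421386719, 476.9385681152344), 59.96998977661133)
```

```bash
cat >> h.py <<'E'
from scipy.spatial.transform import Rotation as Ro
TC=np.array([583.6,198.]);TA=np.deg2rad(9.5)
TX=np.array([np.cos(TA),np.sin(TA)]);TY=np.array([-TX[1],TX[0]])
def tray(x,y): return TC+x*TX+y*TY
def quat(a):
    y=np.array([np.cos(a),np.sin(a),0]);z=np.array([0,0,-1.]);x=np.cross(y,z)
    return Ro.from_matrix(np.c_[x,y,z]).as_quat()
def P(xy,g): return [float(xy[0]),float(xy[1]),float(g+167)]
E
python3 - <<'E'
from h import *;from bench import env
for a in(TA,TA+np.pi):
  for p in((436.3,-305),(437.5,-116.7),tray(0,61),tray(0,1)):
    for g in(39,140):
      q=env.inverse_kinematics(P(p,g),quat(a));print(round(a,2),np.round(p),g,None if q is None else np.round(q,2))
E
```

```text
0.17 [ 436. -305.] 39 [ 0.49  0.72  0.12  1.95 -0.17  0.48  0.9 ]
0.17 [ 436. -305.] 140 [ 0.19  0.62  0.59  1.89 -0.49  0.77  1.22]
0.17 [ 438. -117.] 39 [ 0.17  0.66  0.06  2.17 -0.11  0.32  0.49]
0.17 [ 438. -117.] 140 [-0.08  0.49  0.42  2.1  -0.34  0.62  0.74]
0.17 [574. 258.] 39 [-0.55  0.82  0.15  1.67 -0.18  0.66 -0.14]
0.17 [574. 258.] 140 [-0.58  0.69  0.21  1.61 -0.17  0.86 -0.14]
0.17 [583. 199.] 39 [-0.47  0.81  0.17  1.71 -0.21  0.64 -0.01]
0.17 [583. 199.] 140 [-0.5   0.67  0.23  1.64 -0.19  0.84 -0.03]
3.31 [ 436. -305.] 39 [-0.05  1.05  1.13  1.97 -1.19  1.01 -1.29]
3.31 [ 436. -305.] 140 [-0.07  0.84  1.13  1.9  -0.9   1.03 -1.51]
3.31 [ 438. -117.] 39 [ 0.73  0.8  -0.81  2.15  1.03  0.65  2.49]
3.31 [ 438. -117.] 140 [-0.48  0.73  1.13  2.11 -0.88  0.9  -1.8 ]
3.31 [574. 258.] 39 [-0.16  0.87 -0.52  1.66  0.58  0.77  2.35]
3.31 [574. 258.] 140 [-0.14  0.74 -0.56  1.59  0.46  0.94  2.46]
3.31 [583. 199.] 39 [-0.06  0.86 -0.52  1.69  0.59  0.75  2.43]
3.31 [583. 199.] 140 [-0.04  0.72 -0.55  1.63  0.45  0.92  2.55]
```

Run:
```python
from h import *;from bench import env
import pickle
q=quat(TA);p=(436.3,-305)
env.reach(P(p,120),q)
s=env.read_state();print(s['clock'],s['tcp_pos'])
env.grip(55,20)
print('touch',env.move_linear(P(p,39),max_speed=120,until_force=15))
env.grip(20,20)
s=env.read_state();print(s['clock'],s['tcp_pos'],s['width'],s['wrist_force'])
env.move_linear(P(p,120),max_speed=150)
s=env.read_state();print(s['clock'],s['tcp_pos'],s['width'],s['wrist_force'])
d=env.get_image('side');cv2.imwrite('pics/side1.png',d['color'][:,:,::-1])
```

```text
3.3167 [ 436.98249471 -304.2448428   286.95056351]
touch False
5.4667 [ 436.45610434 -305.03716069  206.40538932] 29.730366325517704 [0.02556763 1.15491641 3.58099658]
6.1583 [ 436.08886724 -304.54231594  286.36083809] 29.890338725538992 [ 0.39777592  0.41710085 -1.79489929]
```

View pics/side1.png

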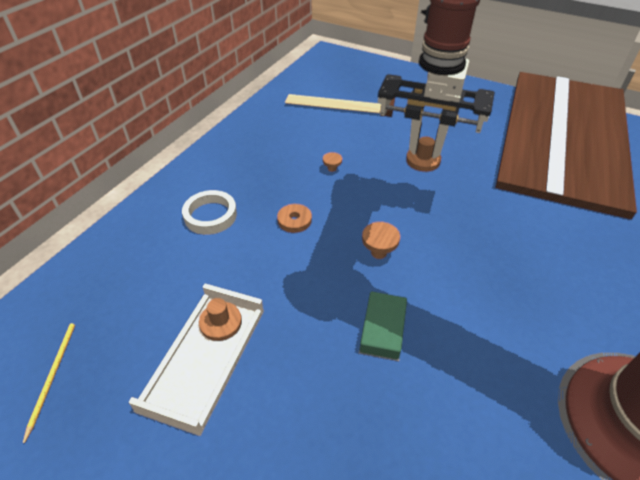

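The foot is held upright at (424,155) by its spigot; the tray below is unobstructed. Now placing it.

Run:
```python
from h import *;from bench import env
import pickle
q=quat(TA);p=tray(0,61)
env.reach(P(p,120),q)
env.move_linear(P(p,55),max_speed=120)
print('touch',env.move_linear(P(p,41),max_speed=25,until_force=5))
s=env.read_state();print(s['clock'],s['tcp_pos'],s['width'],s['wrist_force'])
env.grip(50)
g=s['tcp_pos']
env.move_linear([g[0],g[1],290],max_speed=150)
u=(437.5,-116.7)
env.reach(P(u,120),q)
env.grip(92)
s=env.read_state();print(s['clock'],s['tcp_pos'],s['width'])
for n in('top','side'):
    d=env.get_image(n);pickle.dump(d,open(n+'2.pkl','wb'));cv2.imwrite(f'pics/{n}2.png',d['color'][:,:,::-1])
    W=world(d)
    for c in comps(wood(d)):
        x=hc(c); w=cast(d,x,13)[0]
        if w[1]>80 and 500<w[0]<700:
            m=np.zeros((480,640),np.uint8);cv2.drawContours(m,[c],-1,1,-1);Q=W[(m>0)&(d['z_map']>0)]
            tp=Q[Q[:,2]>np.percentile(Q[:,2],98)-5][:,:2].astype(np.float32)
            cc=cv2.minEnclosingCircle(tp)
            print(n,np.round(x),w.round(1),cc,np.percentile(Q[:,2],[25,50,98]).round(),'tray',((cc[0]-TC)@TX).round(1),((cc[0]-TC)@TY).round(1))
```

```text
touch True
9.4333 [573.67746195 258.27693868 211.9226199 ] 29.762699530851425 [0.38850114 0.55274411 3.17618143]
13.0083 [ 437.49301149 -116.72979222  287.02149601] 91.8509414517599
top [155. 210.] [574.  257.5  13. ] ((573.2661743164062, 256.4476318359375), 15.117088317871094) [18. 20. 54.] tray -0.5 59.4
top [223. 196.] [596.1 139.8  13. ] ((594.9652709960938, 139.80154418945312), 15.149792671203613) [18. 19. 54.] tray 1.6 -59.3
side [182. 390.] [571.6 257.8  13. ] ((570.9657592773438, 257.9346923828125), 14.88867473602295) [17. 18. 53.] tray -2.6 61.2
side [220. 320.] [594.9 140.   13. ] ((594.17041015625, 141.6257781982422), 15.311318397521973) [17. 18. 53.] tray 1.1 -57.3
```

```bash
python3 -c "
import cv2,numpy as np
a=cv2.imread('pics/top2.png')[130:270,100:300];b=cv2.imread('pics/side2.png')[260:450,100:300]
cv2.imwrite('pics/c2.png',np.hstack([cv2.resize(a,(400,400)),cv2.resize(b,(400,400))]))"
```

```text
(no output)
```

View pics/c2.png

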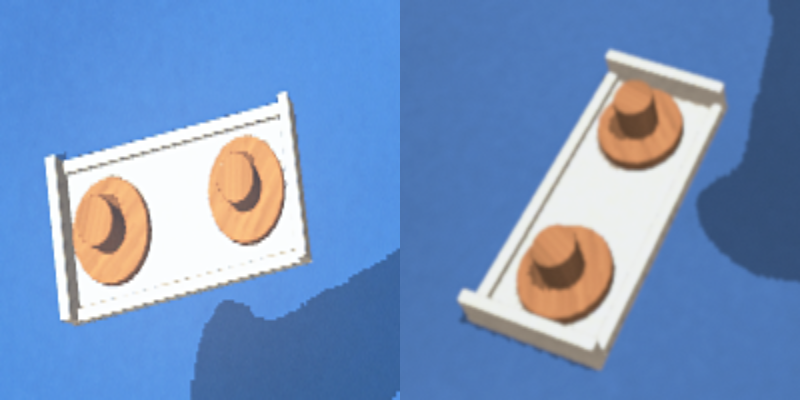

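Both disc-down feet stand flat with the gap between them open (new foot at left/bottom, clear of the end wall). Next, the disc-up foot.

Run:
```python
from h import *;from bench import env
import pickle
q=quat(TA);u=(437.5,-116.7)
print('touch',env.move_linear(P(u,40),max_speed=120,until_force=15))
env.grip(50,20)
s=env.read_state();print(s['clock'],s['tcp_pos'],s['width'],s['wrist_force'])
env.move_linear(P(u,130),max_speed=120)
p=tray(0,1)
env.reach(P(p,130),q)
s=env.read_state();print(s['clock'],s['tcp_pos'],s['width'],s['wrist_force'])
for n in('top','side'):
    d=env.get_image(n);cv2.imwrite(f'pics/{n}3.png',d['color'][:,:,::-1])
a=cv2.imread('pics/top3.png')[60:300,60:380];b=cv2.imread('pics/side3.png')[150:450,50:370]
cv2.imwrite('pics/c3.png',np.hstack([cv2.resize(a,(400,300)),cv2.resize(b,(400,300))]))
```

```text
touch False
14.4667 [ 437.66338445 -116.67709256  207.27763658] 65.22068528909553 [0.03077893 0.61483527 3.11477421]
16.675 [583.50710185 196.54536229 297.07966229] 65.59645036354644 [ 0.16150036 -1.11972143  0.07210042]
```

View pics/c3.png

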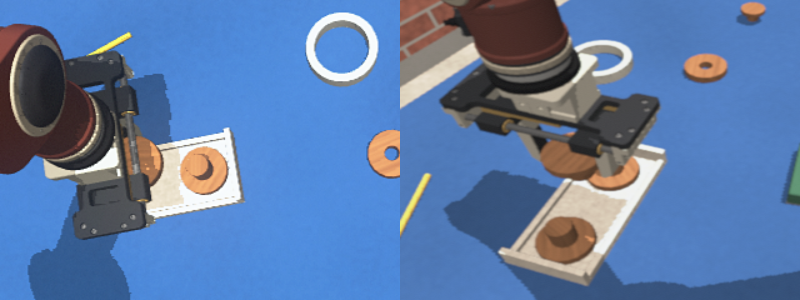

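The foot is held level by its disc, between the two. Lowering it.

Run:
```python
from h import *;from bench import env
import pickle
q=quat(TA);p=tray(0,1)
print(env.move_linear(P(p,58),max_speed=60,until_force=8))
print('touch',env.move_linear(P(p,42),max_speed=25,until_force=5))
s=env.read_state();print(s['clock'],s['tcp_pos'],s['width'],s['wrist_force'])
g=s['tcp_pos']
env.grip(86)
env.move_linear([g[0],g[1],300],max_speed=100)
env.reach([450,-150,330],q)
s=env.read_state();print(s['clock'],s['tcp_pos'],s['width'])
for n in('top','side'):
    d=env.get_image(n);cv2.imwrite(f'pics/{n}4.png',d['color'][:,:,::-1])
    W=world(d);Q=W[(wood(d)>0)&(d['z_map']>0)]
    r=(Q[:,:2]-TC);t=np.c_[r@TX,r@TY]
    for y0 in(-58,1,60):
        k=(abs(t[:,0])<45)&(abs(t[:,1]-y0)<(38 if y0==1 else 20))&(Q[:,2]>47)&(Q[:,2]<65)
        tp=t[k]
        A=np.c_[Q[k][:,:2]-Q[k][:,:2].mean(0),np.ones(k.sum())];pl=np.linalg.lstsq(A,Q[k][:,2],rcond=None)[0]
        print(n,y0,k.sum(),'x',tp[:,0].min().round(),tp[:,0].max().round(),'y',tp[:,1].min().round(),tp[:,1].max().round(),'z',pl[2].round(1),'slope',pl[:2].round(3))
a=cv2.imread('pics/top4.png')[130:270,100:300];b=cv2.imread('pics/side4.png')[260:450,100:300]
cv2.imwrite('pics/c4.png',np.hstack([cv2.resize(a,(400,400)),cv2.resize(b,(400,400))]))
```

```text
False
touch True
18.6333 [583.53187807 198.99086345 212.98784386] 65.23095051433991 [0.22600916 0.00811093 3.7890959 ]
21.6333 [ 450.89385598 -148.88028295  329.73372754] 86.04129071900013
top -58 241 x -12.0 17.0 y -73.0 -46.0 z 52.6 slope [ 0.019 -0.006]
top 1 1190 x -33.0 31.0 y -33.0 32.0 z 52.5 slope [-0.001 -0.004]
top 60 246 x -14.0 14.0 y 45.0 74.0 z 52.6 slope [ 0.008 -0.003]
side -58 274 x -14.0 13.0 y -73.0 -43.0 z 51.2 slope [ 0.013 -0.031]
side 1 1493 x -35.0 29.0 y -32.0 34.0 z 51.5 slope [ 0.007 -0.003]
side 60 374 x -17.0 11.0 y 47.0 76.0 z 51.5 slope [ 0.031 -0.004]
```

View pics/c4.png

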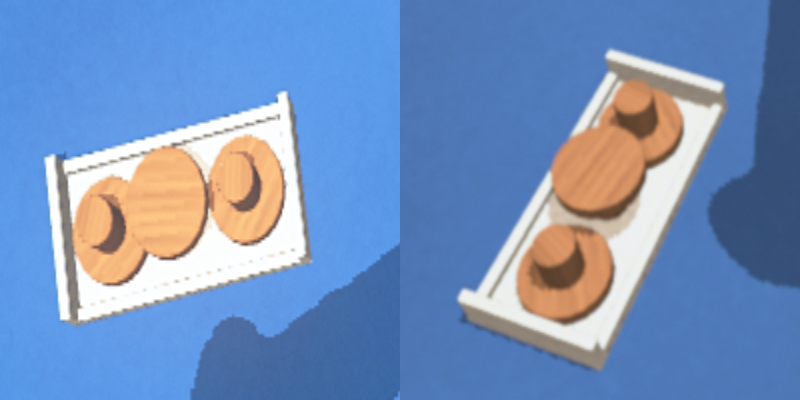

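All three tops are at equal height and level, and the middle foot stands in the gap. The gripper is clear, so I'm handing in.

Run:
```python
from bench import env
print(env.close_job())
```

```text
the job is handed in; nothing more can be done
None
```

The tray is packed and the job is handed in; the last clock reading before that was about 21.6 s of the 58 s allowed. I stood the loose disc-down foot at the tray's empty +y end, about 60 mm from centre. I then lowered the disc-up foot between the two, near the tray's centre, with its spigot down in the gap between their discs.

- **Standing flat:** in the last pictures the three tops are at equal height within each view, 52.5–52.6 mm from the top camera and 51.2–51.5 mm from the side camera. That is about 54 mm expected, within the 2 mm calibration apart from the side view, which reads nearly 3 mm low on all three. The fitted slopes are under about 0.03.
- **Position:** the two cameras disagreed by about 2 mm on where things stand, well inside the roughly 11 mm clearances on either side of the middle foot.
- **Other checks:** both placements stopped on light contact (about 3–4 N). The gripper was clear of everything at the end. The smaller foot and the disc with the hole were not touched. No check failed.

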